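Release the transport bolt of a microscope stage

TASK

Unlock the transport bolt of the microscope stage: press the red safety catch down with one fingertip and keep it down while the other fingertip pushes the yellow lug of the bolt, until the bolt is fully unlocked at its far end, and only then let the catch spring back up behind it. Do not grasp or lift anything, do not shove the stage about, leave the things around and on it where they stand, and finish with the hand clear.

Things in the scene. Friction and masses are not known exactly. Their poses are not given: they have to be found in the camera images.
- stage: Black microscope stage, loose on the bench, 4 to 5.5 kg. Origin: on the bench under it; z up; the bolt unlocks towards its +y; the catch is on its -x side. In this frame, mm: base x -100 to 120, y -130 to 130, 18 high; steel carriage x 27 to 117, y -105 to 105, top at 42; two aluminium blocks 56 high on the bolt line x = -10, at y -80 to -68 and 49 to 61; posts under the catch 52 high.
- catch_pad (a point): Centre of the top of the red spring catch, a flat bar 26 wide (x), 100 long (y), 5 thick; in the stage frame at x -70, y -20, height 68 mm when up. Goes straight down 10 mm against a spring (2.4 N at first, 5.4 N at the bottom), springs up when let go unless the bolt stands over its tooth. A fingertip may slide along it while pressing.
- bolt_lug (a point): Centre of the top of the yellow bolt lug, 24 wide (x), 12 long (y), standing from height 50 to 82 mm; in the stage frame at x -10 (60 mm from the middle line of the catch bar), y -18 with the bolt at 0; moves with the bolt. Push its -y face towards +y. The 8 mm steel rod of the bolt runs along y on both sides, its top at height 50.
- catch (a joint): Travel of the safety catch, m: 0 = up, 0.010 = fully down. The bolt is freed once it is beyond 0.006.
- bolt (a joint): Travel of the bolt, m: 0 = locked (starts 0 to 0.002), 0.038 = fully unlocked, end stop. With the catch up it stops at 0.003. Sliding takes about 2 N. Between 0.003 and 0.033 it stands over the tooth of the catch and keeps it from rising; beyond that the catch can spring up behind it and keep it there.
- puck_mid (a point): Bystander, loose: turned steel specimen, 34 mm wide, 24 mm high, standing on the stage carriage. Point: its middle.
- standard_mid (a point): Bystander, loose: small brass height standard, 22 mm wide, 28 mm high, standing on the stage carriage. Point: its middle.
- objective_mid (a point): Bystander, loose: black objective lens standing on the bench, 42 mm wide, 60 mm high. Point: its middle.
- jar_mid (a point): Bystander, loose: small jar, 48 mm wide, 70 mm high. Point: its middle.
- slidebox_mid (a point): Bystander, loose: white slide box, 85 x 50 x 32 mm. Point: its middle.
- solvent_mid (a point): Bystander, loose: small bottle with blue cap, 44 mm wide, 110 mm high. Point: its middle.
- driver_mid (a point): Bystander, loose: screwdriver lying on the bench, 150 mm long. Point: its middle.

How it is judged:
By the outcome, as a careful person would: the job done as asked, in the order asked, and still so for the second after the job is handed in, with the robot touching nothing.
It also fails if it takes over 35 s, if anything falls off the work surface, if the arm or the gripper's body presses on something with over 40 N, if the wrist force passes 120 N, or if a joint passes its speed limit or range.

ROBOT

A 6-joint arm with a two-finger parallel gripper is mounted at the origin on the work surface. World frame = base frame: x ahead of the robot, y to its left, z up, the work surface at z = 0. Lengths are in m, angles in rad, forces in N, time in s.
With the tool pointing down it reaches from about 0.4 to 0.825 m from the base axis. Payload 7 kg.
Tool frame: the origin (TCP) lies at the centre of the arm's flange, where the gripper is bolted on; the fingertips stand 178 mm ahead of it and the grasp point (between the pads) lies 159 mm ahead of it; z points along the fingers, y is the direction in which the jaws open and shut (so a half turn about z gives the same grasp; the last joint's range is limited). The gripper opens to 88 mm and grips with 3 to 60 N. Pads are 19 mm wide; open, the fingers measure 130 mm over their backs; the gripper's body (78 mm by 193 mm) begins 47 mm behind the grasp point.
Start: joints at [-0.876, 0.359, 0.012, 0, -1.224, -0.288], TCP at [0.267, -0.62, 0.405] pointing down, gripper open.
Joint ranges: [-3.07, 3.07], [-1.43, 2.12], [-1.02, 1.25], [-3.03, 1.67], [-3.05, -0], [-3.03, 3.03]. Speed limits (rad/s): [2.39, 2.39, 3.01, 3.14, 3.14, 3.14].

INTERFACE

Orientations are given as [roll, pitch, yaw] about the fixed x, y, z axes, in that order (R = Rz(yaw) Ry(pitch) Rx(roll)).
In Python, from station import * gives the robot as it stands.
- The arm moves only by the tool send_rows, never from a script. Its argument "motion" is a list of rows, each an object with "offset": the shift along the tool's x, y, z in cm, a list of three; "turn": the turn about the tool's z in degrees. In form: [{"offset": [x, y, z], "turn": turn}, ...]. A call has 1 to 8 rows; each row is the pose to reach, as a shift and turn from the pose commanded when the call began, along the tool's axes at that moment; what a row does not reach only later rows make up. A row lasts 1/10 s, in which the tool goes at most 50 mm and 8.59 degrees, less where a joint would pass 70% of its speed; a pose out of reach is approached as far as the arm can. A call with a gripper value outside its range is refused whole. "hand" is the opening, from -1 (shut) to 1 (fully open), set as the call begins (left out, the last holds). The fingers move at their own pace and stop on an object; "squeeze" is the grip in N (left out, the last holds). Time passes only in rows, so rows that repeat a pose let the fingers close. It gives the time, the measured TCP pose, the force and the opening at its end, in the units of the state.
- get_state(): the state, without advancing time (a new reading comes with each control period).
- grab_frame(name): name is "side" or "top" or "wrist"; returns a dict with "frame" (480x640x3 uint8, blue, green, red), "range_z" (480x640 float32, m along the optical axis (not along the pixel's ray), 0 where there is no reading), "vertical_fov" (degrees; the focal length in pixels is half the picture's height over the tangent of half this angle, whatever the lens; pixels are square), "cx", "cy" (the principal point, pixels), "k1" (the pictures are not rectified: a ray, as slopes to the right and down, at radius r is drawn at 1 + k1 r^2 times it, then the intrinsics apply), "cam_to_world" (4x4, takes a point from camera to world coordinates). Camera axes: x right, y up, looking along -z (the intrinsics and any distortion apply to the point x, -y, -z); pixel columns grow to the right and rows downward; lengths in m; the calibration is good to about 2 mm. A picture is of the moment at which its call begins.
- job_done(): hands the job in, once; it reports no verdict.
The state is a dict: "t": time; "q": joint angles; "qd": joint speeds; "joint_efforts": joint torques, N m; "eef_pos": TCP position; "ee_rot": TCP orientation; "force": force on the tool from outside, world axes, zero at the start; "moment": the same for the moment, N m; "width": finger opening in m.
Only numpy, scipy, OpenCV 4.12 (cv2) and the standard library are available. Lean on these libraries where they do the work, as an engineer would, in place of code of your own. Each camera call takes 0.05 s, during which the arm holds its last target. There are 200 camera calls.

## Working session

There is one attempt and no reset: what is moved stays moved. The work goes in short steps, Python scripts to look and compute and a tool call to move; the robot and the scene stay as the last step left them, time stands still between calls to the robot, and variables do not carry over. Pictures are saved under pics/ and viewed, about 8 in all and at most 12, crops included, and the job is handed in when it is done.

Besides the shell and the picture viewer there is one more tool, called after ">>>" as a command line: name --argument value ..., lists and objects as JSON in quotes. send_rows: Moves the arm, as the interface text tells. Its arguments: {"type":"object","properties":{"motion":{"type":"array"},"hand":{"type":"number"},"squeeze":{"type":"number"}},"required":["motion"]}

```bash
mkdir -p pics; cat > h.py <<'E'
from station import *
import numpy as np, cv2
from scipy.spatial.transform import Rotation as R
def K(f):
    fl=240/np.tan(np.radians(f["vertical_fov"])/2)
    return np.array([[fl,0,f["cx"]],[0,fl,f["cy"]],[0,0,1.]])
def cloud(f):
    v,u=np.mgrid[0:480,0:640]
    p=np.stack([u,v],-1).reshape(-1,1,2).astype(float)
    n=cv2.undistortPoints(p,K(f),np.array([f["k1"],0,0,0,0.])).reshape(480,640,2)
    d=f["range_z"]; c=np.stack([n[...,0]*d,-n[...,1]*d,-d],-1)
    T=np.array(f["cam_to_world"]); w=c@T[:3,:3].T+T[:3,3]
    w[d==0]=np.nan
    return w
E
python3 - <<'E'
from h import *
s=get_state(); print(s)
for n in("top","side"):
    f=grab_frame(n); cv2.imwrite(f"pics/{n}0.png",f["frame"]); w=cloud(f)
    print(n,f["vertical_fov"],f["k1"],np.round(f["cam_to_world"],3).tolist())
    hsv=cv2.cvtColor(f["frame"],cv2.COLOR_BGR2HSV);H,S,V=cv2.split(hsv)
    for c,m in(("red",((H<8)|(H>172))&(S>140)&(V>60)),("yel",(H>20)&(H<35)&(S>130)&(V>80))):
        k,l,st,ce=cv2.connectedComponentsWithStats(m.astype(np.uint8))
        for i in range(1,k):
            if st[i,4]>40:
                p=w[l==i]; print(c,st[i],np.round(ce[i]),np.round(np.nanmedian(p,0),4),np.nanpercentile(p[:,2],[5,95]).round(3))
E
```

```text
{'t': 0.0, 'q': array([-8.75892445e-01,  3.59380483e-01,  1.10539988e-02, -3.81631960e-04,
       -1.22409786e+00, -2.88075305e-01]), 'qd': array([-3.56982810e-04, -4.71945649e-04, -1.47618285e-05,  1.23980162e-03,
        1.60962499e-04, -6.20102882e-04]), 'joint_efforts': array([ 1.42088484e-03, -5.82714593e+01,  2.93060911e+01,  6.99731067e+00,
        6.72025941e-03, -2.31981066e-04]), 'eef_pos': array([ 0.26700421, -0.61972674,  0.40371879]), 'ee_rot': array([ 3.13992978e+00, -1.18608016e-04, -2.73489395e+00]), 'force': array([-0.43462284,  0.75950574,  0.1198809 ]), 'moment': array([ 0.01052212, -0.00480157, -0.00326068]), 'width': 0.08755347575756967}
top 52.333320957404 -0.05611874210610291 [[-0.023, 0.995, -0.097, 0.391], [-1.0, -0.024, -0.014, 0.025], [-0.016, 0.097, 0.995, 1.094], [0.0, 0.0, 0.0, 1.0]]
red [397 212   7   7  41] [400. 215.] [ 0.5567 -0.1312  0.0193] [0.015 0.022]
red [366 222  49  19 642] [390. 231.] [ 0.5153 -0.1033  0.0677] [0.019 0.071]
red [172 331  30  27 346] [187. 344.] [0.2835 0.344  0.0228] [0.017 0.027]
yel [382 197   6  13  68] [385. 203.] [ 0.575  -0.0915  0.0814] [0.039 0.084]
side 43.80216911501851 -0.19415338029158577 [[-0.783, 0.348, -0.516, -0.282], [-0.622, -0.423, 0.659, 1.028], [0.011, 0.837, 0.548, 0.933], [0.0, 0.0, 0.0, 1.0]]
red [335 215  25  18 207] [347. 224.] [ 0.5131 -0.0962  0.068 ] [0.02  0.072]
red [292 363  35  14 375] [310. 370.] [0.2769 0.3542 0.0217] [0.012 0.027]
yel [325 211   9  12  88] [329. 216.] [ 0.572  -0.0866  0.0726] [0.055 0.085]
```

View pics/top0.png

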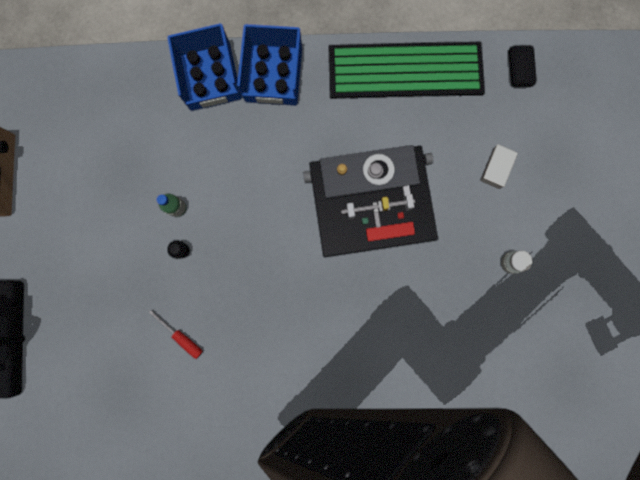

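View pics/side0.png

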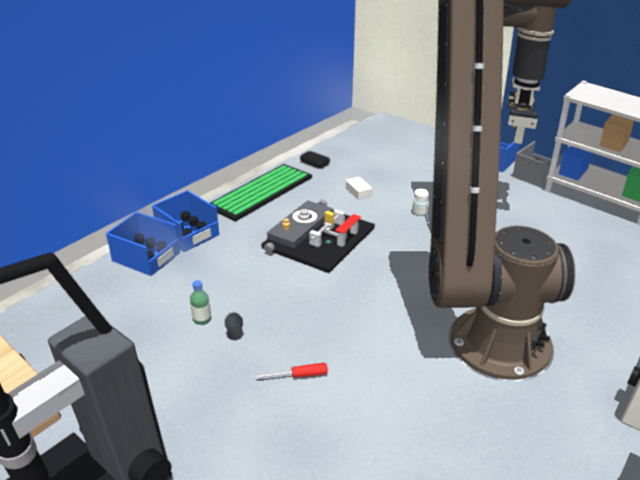

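The top view shows the stage at about (375,205), with the red bar at (390,231), the lug at (385,203) and the puck and standard on the carriage. The jar at (517,261) and slide box at (499,165) stand well clear. Next I'll fit the stage pose and work out the approach.

```bash
cat >> h.py <<'E'
def masks(f):
    H,S,V=cv2.split(cv2.cvtColor(f["frame"],cv2.COLOR_BGR2HSV))
    return ((H<8)|(H>172))&(S>140)&(V>50),(H>18)&(H<36)&(S>120)&(V>70)
def onplane(f,uv,z):
    n=cv2.undistortPoints(np.array(uv,float).reshape(-1,1,2),K(f),np.array([f["k1"],0,0,0,0.])).reshape(-1,2)
    T=np.array(f["cam_to_world"]); d=np.c_[n[:,0],-n[:,1],-np.ones(len(n))]@T[:3,:3].T
    return (T[:3,3]+d*((z-T[2,3])/d[:,2])[:,None])[:,:2]
def rect(p):
    (c,sz,a)=cv2.minAreaRect((p*1000).astype(np.float32)); return np.round(c,1),np.round(sz,1),round(a,2)
def fit(f,zl=.082,zr=.068):
    r,y=masks(f)
    out=[]
    for m,z,a in((r,zr,None),(y,zl,None)):
        k,l,st,ce=cv2.connectedComponentsWithStats(m.astype(np.uint8))
        w=cloud(f); best=None
        for i in range(1,k):
            if st[i,4]<20: continue
            sel=(l==i)&(abs(w[...,2]-z)<.007)
            if sel.sum()>15 and (best is None or sel.sum()>best.sum()): best=sel
        v,u=np.nonzero(best); out.append(onplane(f,np.c_[u,v],z))
    return out
def move(tgt_xy,tgt_z,yaw):
    s=get_state(); M=R.from_euler("xyz",s["ee_rot"])
    d=M.inv().apply(np.r_[tgt_xy,tgt_z]-s["eef_pos"])*100
    dy=(yaw-s["ee_rot"][2]+np.pi)%(2*np.pi)-np.pi
    print("offset cm",d.round(2),"turn deg (tool z)",round(-np.degrees(dy),2))
E
python3 - <<'E'
from h import *
f=grab_frame("top"); w=cloud(f)
for p in fit(f): print(rect(p),len(p))
sel=(w[...,2]>.010)&(w[...,2]<.026)&(w[...,0]>.4)&(w[...,0]<.75)&(w[...,1]>-.3)&(w[...,1]<.12)
m=cv2.morphologyEx(sel.astype(np.uint8),cv2.MORPH_OPEN,np.ones((3,3)))
v,u=np.nonzero(m); print("base",rect(onplane(f,np.c_[u,v],.018)))
car=(abs(w[...,2]-.042)<.005)&(w[...,0]>.55)&(w[...,0]<.75)&(abs(w[...,1]+.06)<.2)
m=cv2.morphologyEx(car.astype(np.uint8),cv2.MORPH_OPEN,np.ones((3,3)))
v,u=np.nonzero(m); print("carr",rect(onplane(f,np.c_[u,v],.042)))
E
```

```text
(array([ 514.2, -101.2]), array([ 26., 100.]), 7.38) 577
(array([573.8, -91. ]), array([23.5, 11.7]), 4.94) 63
base (array([590.6, -71. ]), array([220.1, 267.4]), 7.34)
carr (array([648.1, -64.3]), array([ 99.6, 210.2]), 7.05)
```

```bash
python3 -c "
from h import *
move([.5468,-.1192],.33,-1.4425)"
```

```text
offset cm [-45.5   34.9    7.43] turn deg (tool z) -74.05
```

>>> send_rows --motion '[{"offset":[-4,3,0],"turn":-6},{"offset":[-8,6,0],"turn":-13},{"offset":[-12,9.2,0],"turn":-20},{"offset":[-16,12.2,0],"turn":-27},{"offset":[-20,15.3,0],"turn":-34},{"offset":[-24,18.4,0],"turn":-41},{"offset":[-27,20.7,0],"turn":-46},{"offset":[-29,22.2,0],"turn":-50}]' --hand -0.11

```text
t: 0.95
eef_pos: [0.4464, -0.2988, 0.4048]
ee_rot: [-3.141, 0.0, -1.857]
force: [-0.1, -0.2, 0.5]
width: 0.0395
```

```bash
python3 -c "
from h import *
print(get_state()['width'])
move([.5468,-.1192],.33,-1.4425)"
```

```text
0.039542008533361615
offset cm [-20.06  -4.56   7.48] turn deg (tool z) -23.73
```

>>> send_rows --motion '[{"offset":[-3.5,-0.8,1],"turn":-4},{"offset":[-7,-1.6,2.5],"turn":-8},{"offset":[-11,-2.5,4],"turn":-13},{"offset":[-15,-3.4,5.5],"turn":-18},{"offset":[-18,-4.1,6.7],"turn":-21.5},{"offset":[-20,-4.55,7.5],"turn":-23.8},{"offset":[-20,-4.55,7.5],"turn":-23.8},{"offset":[-20,-4.55,7.5],"turn":-23.8}]'

```text
t: 1.75
eef_pos: [0.5466, -0.1224, 0.3293]
ee_rot: [3.14, -0.0, -1.446]
force: [-0.9, -1.1, 0.8]
width: 0.0393
```

```bash
python3 - <<'E'
from h import *
s=get_state(); print(s['eef_pos'],s['ee_rot'],s['width'],s['force'])
f=grab_frame("wrist"); cv2.imwrite("pics/w1.png",f["frame"])
try:
    for p in fit(f): print(rect(p),len(p))
except Exception as e: print(e)
move([.5468,-.1192],.33,-1.4425)
E
```

```text
[ 0.54658861 -0.12244245  0.32926584] [ 3.14047488e+00 -2.66651072e-05 -1.44623440e+00] 0.03933853064990368 [-0.86114671 -1.08244877  0.75509749]
(array([ 515.2, -113.8]), array([26.1, 74.6]), 7.18) 4141
(array([568.6, -93.6]), array([15.9, 14. ]), 7.2) 370
offset cm [-0.37 -0.09 -0.03] turn deg (tool z) -0.26
```

View pics/w1.png

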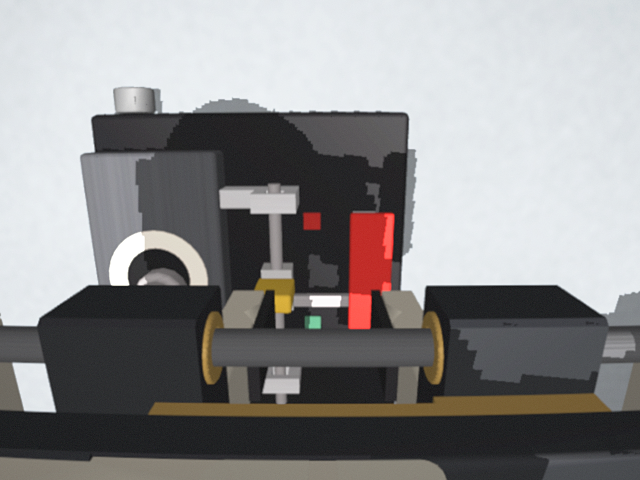

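The wrist view shows the bar at (370,270), right below the right finger. The lug at (275,293) is in line with the left finger, which stands behind its -y face. I'll descend to just above the bar.

>>> send_rows --motion '[{"offset":[-0.1,-0.1,1.5],"turn":-0.2},{"offset":[-0.1,-0.1,3.5],"turn":-0.2},{"offset":[-0.1,-0.1,5.2],"turn":-0.2},{"offset":[-0.1,-0.1,6.5],"turn":-0.2},{"offset":[-0.1,-0.1,7.2],"turn":-0.2},{"offset":[-0.1,-0.1,7.4],"turn":-0.2},{"offset":[-0.1,-0.1,7.4],"turn":-0.2},{"offset":[-0.1,-0.1,7.4],"turn":-0.2}]'

```text
t: 2.6
eef_pos: [0.5478, -0.1217, 0.2564]
ee_rot: [-3.14, -0.0, -1.443]
force: [0.4, 0.2, -0.1]
width: 0.0391
```

```bash
python3 - <<'E'
from h import *
s=get_state(); print(s['eef_pos'],s['ee_rot'],s['width'],s['force'])
f=grab_frame("wrist"); cv2.imwrite("pics/w2.png",f["frame"])
f=grab_frame("side"); cv2.imwrite("pics/s2.png",cv2.resize(f["frame"][150:290,250:430],None,fx=4,fy=4))
move([.5468,-.1192],.256,-1.4425)
E
```

```text
[ 0.54776111 -0.12170892  0.25639735] [-3.14042964e+00 -1.72243149e-04 -1.44321829e+00] 0.03906899876805054 [ 0.42265579  0.24959027 -0.09263947]
offset cm [-0.25  0.06  0.03] turn deg (tool z) -0.04
```

View pics/w2.png

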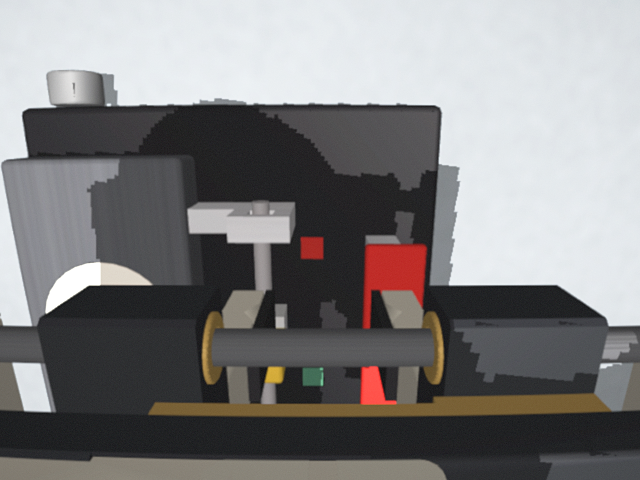

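View pics/s2.png

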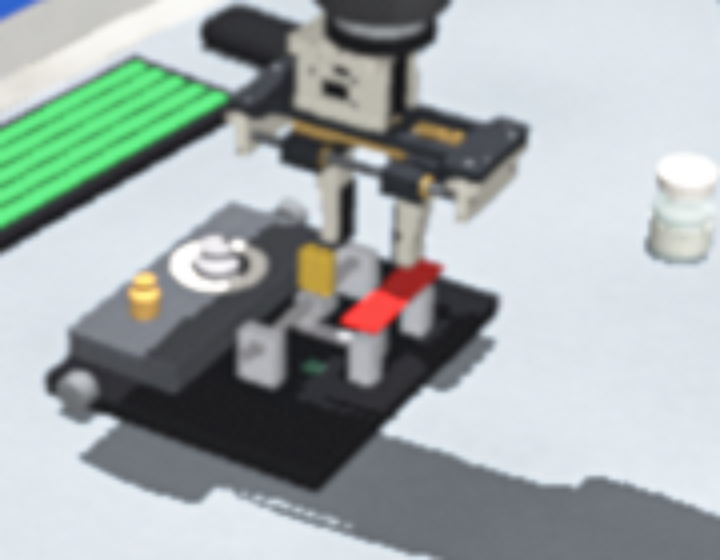

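The side view shows the right finger above the bar's -y half and the left finger behind the yellow lug at about (335,230). I'll press the catch.

>>> send_rows --motion '[{"offset":[-0.1,0,0.4],"turn":0},{"offset":[-0.1,0,0.8],"turn":0},{"offset":[-0.1,0,1.1],"turn":0},{"offset":[-0.1,0,1.4],"turn":0},{"offset":[-0.1,0,1.6],"turn":0},{"offset":[-0.1,0,1.75],"turn":0},{"offset":[-0.1,0,1.85],"turn":0},{"offset":[-0.1,0,1.85],"turn":0}]'

```text
t: 3.5
eef_pos: [0.5474, -0.1206, 0.2372]
ee_rot: [-3.141, -0.0, -1.443]
force: [-1.2, 1.0, 5.8]
width: 0.0394
```

```bash
cat > p.py <<'E'
from h import *
s=get_state(); print(s['t'],s['eef_pos'].round(4),"tip",round(s['eef_pos'][2]-.178,4),s['ee_rot'].round(4),s['width'],"F",s['force'].round(2))
t=R.from_euler("z",-7.35,degrees=True).apply(s['eef_pos']-[.5811,-.0724,0]); print("stage xy",(t*1000).round(1), "F stage",R.from_euler("z",-7.35,degrees=True).apply(s['force']).round(2))
E
python3 p.py; python3 - <<'E'
from h import *
f=grab_frame("top"); w=cloud(f)
r,y=masks(f)
for n,m in(("red",r),("yel",y)):
    k,l,st,ce=cv2.connectedComponentsWithStats(m.astype(np.uint8))
    for i in range(1,k):
        if st[i,4]>15: print(n,st[i],np.nanmedian(w[l==i],0).round(4))
E
```

```text
3.5 [ 0.5474 -0.1206  0.2372] tip 0.0592 [-3.1415 -0.     -1.4432] 0.039389562237418164 F [-1.15  1.03  5.78]
stage xy [-39.6 -43.5 237.2] F stage [-1.01  1.17  5.78]
red [366 226  23  16 276] [ 0.5112 -0.0743  0.059 ]
red [172 331  30  27 344] [0.2834 0.344  0.0232]
```

The catch is down about 9 mm, with the bar top at z 0.059. Now I'll push the lug.

>>> send_rows --motion '[{"offset":[-0.4,0,0.03],"turn":0},{"offset":[-0.8,0,0.03],"turn":0},{"offset":[-1.1,0,0.03],"turn":0},{"offset":[-1.4,0,0.03],"turn":0},{"offset":[-1.7,0,0.03],"turn":0},{"offset":[-2.0,0,0.03],"turn":0},{"offset":[-2.3,0,0.03],"turn":0},{"offset":[-2.3,0,0.03],"turn":0}]'

```text
t: 4.35
eef_pos: [0.5449, -0.0982, 0.2374]
ee_rot: [-3.14, -0.001, -1.443]
force: [0.6, -3.6, 5.0]
width: 0.0388
```

```bash
python3 p.py; python3 - <<'E'
from h import *
f=grab_frame("side"); cv2.imwrite("pics/s3.png",cv2.resize(f["frame"][150:290,250:430],None,fx=4,fy=4))
E
```

```text
4.35 [ 0.5449 -0.0982  0.2374] tip 0.0594 [-3.1404e+00 -1.0000e-03 -1.4426e+00] 0.03879173409611725 F [ 0.63 -3.63  5.  ]
stage xy [-39.2 -20.9 237.4] F stage [ 0.16 -3.68  5.  ]
```

View pics/s3.png

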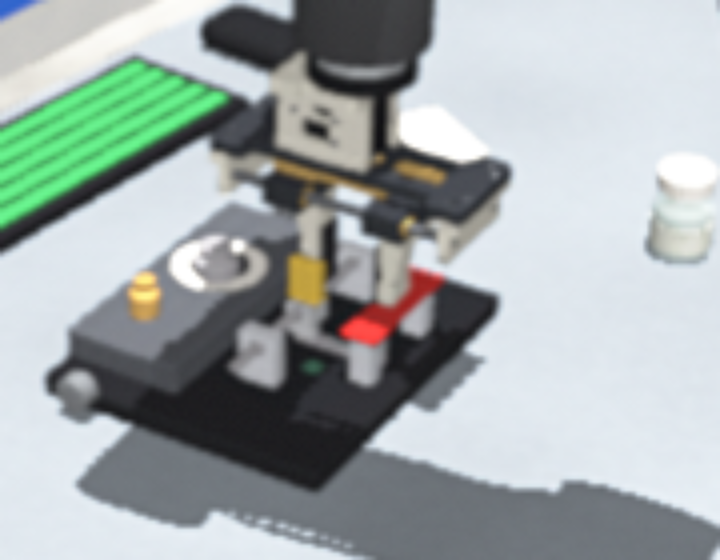

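The lug has moved to about (307,278), the catch is down and the stage hasn't shifted. I'll continue.

>>> send_rows --motion '[{"offset":[-0.3,0,0.05],"turn":0},{"offset":[-0.6,0,0.05],"turn":0},{"offset":[-0.9,0,0.05],"turn":0},{"offset":[-1.2,0,0.05],"turn":0},{"offset":[-1.5,0,0.05],"turn":0},{"offset":[-1.8,0,0.05],"turn":0},{"offset":[-2.0,0,0.05],"turn":0},{"offset":[-2.0,0,0.05],"turn":0}]'

```text
t: 5.2
eef_pos: [0.5423, -0.0783, 0.2369]
ee_rot: [-3.14, -0.001, -1.443]
force: [1.6, -3.4, 5.8]
width: 0.0389
```

```bash
python3 p.py
```

```text
5.2 [ 0.5423 -0.0783  0.2369] tip 0.0589 [-3.1403e+00 -8.0000e-04 -1.4427e+00] 0.03893609469694414 F [ 1.61 -3.38  5.84]
stage xy [-39.2  -0.9 236.9] F stage [ 1.16 -3.55  5.84]
```

>>> send_rows --motion '[{"offset":[-0.1,0,0],"turn":0},{"offset":[-0.2,0,0],"turn":0},{"offset":[-0.3,0,0],"turn":0},{"offset":[-0.4,0,0],"turn":0},{"offset":[-0.4,0,0],"turn":0}]'

```text
t: 5.7
eef_pos: [0.5419, -0.0746, 0.2369]
ee_rot: [-3.14, -0.001, -1.443]
force: [1.5, -5.5, 5.7]
width: 0.0392
```

```bash
python3 p.py
```

```text
5.7 [ 0.5419 -0.0746  0.2369] tip 0.0589 [-3.1404e+00 -1.0000e-03 -1.4429e+00] 0.0392240863788632 F [ 1.51 -5.49  5.74]
stage xy [-39.2   2.8 236.9] F stage [ 0.79 -5.64  5.74]
```

>>> send_rows --motion '[{"offset":[-0.05,0,0],"turn":0},{"offset":[-0.1,0,0],"turn":0},{"offset":[-0.1,0,0],"turn":0}]'

```text
t: 6.0
eef_pos: [0.5418, -0.0742, 0.237]
ee_rot: [-3.141, -0.002, -1.443]
force: [2.9, -10.5, 5.0]
width: 0.039
```

```bash
python3 p.py
```

```text
6.0 [ 0.5418 -0.0742  0.237 ] tip 0.059 [-3.1406e+00 -1.9000e-03 -1.4431e+00] 0.039047520569715624 F [  2.86 -10.48   5.  ]
stage xy [-39.2   3.2 237. ] F stage [  1.5  -10.76   5.  ]
```

The force jumped to 11 N with almost no travel, so the bolt is at its end stop. I'll relieve the push slightly, then rise straight up.

>>> send_rows --motion '[{"offset":[0.1,0,0],"turn":0},{"offset":[0.12,0,-0.3],"turn":0},{"offset":[0.12,0,-0.8],"turn":0},{"offset":[0.12,0,-1.5],"turn":0},{"offset":[0.12,0,-3],"turn":0},{"offset":[0.12,0,-6],"turn":0},{"offset":[0.12,0,-10],"turn":0},{"offset":[0.12,0,-14],"turn":0}]'

```text
t: 6.8
eef_pos: [0.5407, -0.074, 0.3769]
ee_rot: [3.139, 0.001, -1.443]
force: [1.4, -0.1, -0.4]
width: 0.0394
```

>>> send_rows --motion '[{"offset":[4,0,-2],"turn":0},{"offset":[8,0,-2],"turn":0},{"offset":[12,0,-2],"turn":0},{"offset":[16,0,-2],"turn":0},{"offset":[19,0,-2],"turn":0},{"offset":[20,0,-2],"turn":0},{"offset":[20,0,-2],"turn":0}]'

```text
t: 7.5
eef_pos: [0.5665, -0.2735, 0.3953]
ee_rot: [3.14, 0.001, -1.445]
force: [-0.4, 0.6, 1.1]
width: 0.0389
```

```bash
python3 - <<'E'
from h import *
f=grab_frame("top"); w=cloud(f)
for p in fit(f): print(rect(p),len(p),p.mean(0).round(4))
r,y=masks(f)
for m in(r,y):
    k,l,st,ce=cv2.connectedComponentsWithStats(m.astype(np.uint8))
    for i in range(1,k):
        if st[i,4]>40: print(st[i],np.nanmedian(w[l==i],0).round(4))
sel=(w[...,2]>.010)&(w[...,2]<.026)&(w[...,0]>.4)&(w[...,0]<.75)&(w[...,1]>-.3)&(w[...,1]<.12)
m=cv2.morphologyEx(sel.astype(np.uint8),cv2.MORPH_OPEN,np.ones((3,3)))
v,u=np.nonzero(m); print("base",rect(onplane(f,np.c_[u,v],.018)))
a=cv2.resize(f["frame"][120:280,280:440],None,fx=3.5,fy=3.5)
cv2.imwrite("pics/t4.png",a)
print(get_state()['t'],get_state()['force'])
E
```

```text
(array([509.8, -70.6]), array([10.6, 25.6]), 88.06) 63 [ 0.511  -0.0702]
(array([568.9, -51.4]), array([ 8.4, 23.4]), 88.14) 44 [ 0.5704 -0.0523]
[373 227   7  14  76] [ 0.5101 -0.0695  0.0683]
[172 331  30  27 340] [0.2835 0.3433 0.023 ]
[338 165   9   9  54] [ 0.6514 -0.0026  0.0635]
[364 199   6  14  60] [ 0.5699 -0.0519  0.0816]
base (array([583.6, -16.7]), array([219.9, 149.3]), 7.23)
7.55 [ 0.46693695  0.81861994 -0.1956721 ]
```

View pics/t4.png

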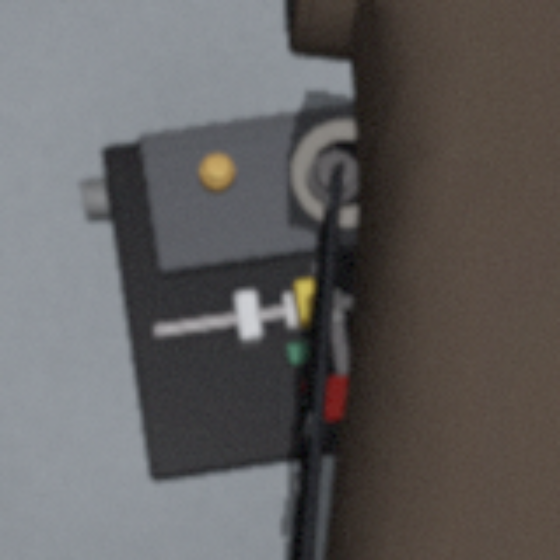

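The catch is back up (z 0.068) and the lug has moved about 39 mm. The arm blocks part of the view, so I'll move it away for a final check.

>>> send_rows --motion '[{"offset":[4,2,0],"turn":0},{"offset":[8,4,0],"turn":0},{"offset":[12,6,0],"turn":0},{"offset":[16,8,0],"turn":0},{"offset":[20,11,0],"turn":0},{"offset":[24,13,0],"turn":0},{"offset":[25,13,0],"turn":0},{"offset":[25,13,0],"turn":0}]'

```text
t: 8.35
eef_pos: [0.4695, -0.5375, 0.3956]
ee_rot: [3.141, 0.001, -1.445]
force: [-0.1, 0.8, 0.2]
width: 0.0387
```

```bash
python3 - <<'E'
from h import *
f=grab_frame("top"); w=cloud(f)
for p in fit(f): print(rect(p),len(p))
r,y=masks(f)
k,l,st,ce=cv2.connectedComponentsWithStats(r.astype(np.uint8))
for i in range(1,k):
    if st[i,4]>40: print(st[i],np.nanmedian(w[l==i],0).round(4))
sel=(w[...,2]>.010)&(w[...,2]<.026)&(w[...,0]>.4)&(w[...,0]<.75)&(w[...,1]>-.3)&(w[...,1]<.12)
m=cv2.morphologyEx(sel.astype(np.uint8),cv2.MORPH_OPEN,np.ones((3,3)))
v,u=np.nonzero(m); print("base",rect(onplane(f,np.c_[u,v],.018)))
cv2.imwrite("pics/t5.png",f["frame"])
E
```

```text
(array([ 514.2, -101.2]), array([ 26., 100.]), 7.38) 573
(array([568.8, -52.5]), array([10.5, 23.4]), 88.19) 58
[366 222  49  19 640] [ 0.5153 -0.1032  0.0679]
[172 331  30  27 343] [0.2835 0.3437 0.0229]
base (array([591. , -73.1]), array([220.4, 263.2]), 7.23)
```

View pics/t5.png

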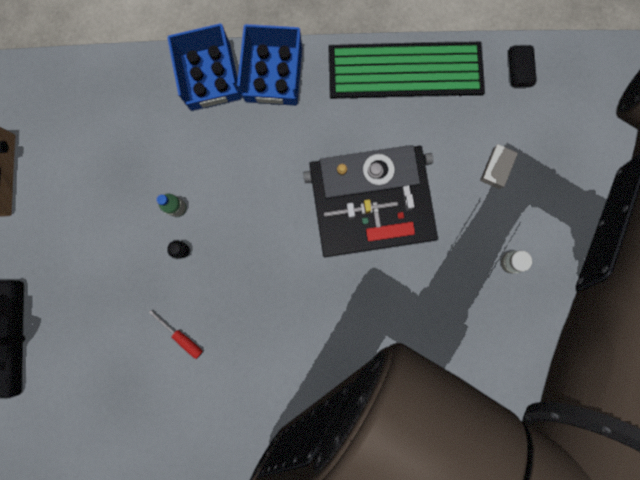

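The stage and everything around it stand where they did, the catch at (390,231) is up, and the lug now sits at (368,206), about 38.8 mm further on. Handing in.

```bash
python3 -c "
from station import *
print(job_done())"
```

```text
the job is handed in; nothing more can be done
None
```

The transport bolt is unlocked and the catch is back up behind it. I pressed the red catch down about 9 mm with one fingertip and held it there. The other fingertip pushed the yellow lug to its end stop, where the force rose to about 11 N with almost no further travel. I then eased off, lifted straight up and moved the arm well away, about 8.4 s in all.

- **Bolt:** in the top camera the lug moved about 38.8 mm. That matches the full 38 mm travel within the roughly 2 mm calibration. The fingertip position alone suggested about 36.7 mm, also within that error.
- **Catch:** its top is back at 68 mm, the height it has when up.
- **Stage:** the bar and the stage angle measured the same before and after. The fitted middle of the base differed by 2 mm, which I put down to the fit, because the bar on the stage did not shift.
- **Bystanders:** by eye in the final picture everything stands where it did; I did not measure their positions individually. The hand is touching nothing.

No check failed.

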